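Switch the printer's filament selector to green

TASK

The filament selector stands parked at its grey mark. Lift its spring plunger clear by the black cap, turn the dial the shorter way round to the green swatch, and let the plunger drop fully home into the green hole, feeling gently about for it since the swatches only show roughly where the holes are. Never ram or drag the pin hard against the plate, leave the cup, the printed mushroom and the scraper where they are, and let go at the end.

Things in the scene. Friction and masses are not known exactly. Their poses are not given: they have to be found in the camera images.
- housing: white round fixed selector housing, 236 mm across, 40 mm high, on a dark grey mat. Origin: centre of its underside, on the dial's vertical turning axis. Its x axis points from there to the square grey park mark (26 mm, on the rim 100 mm from the axis), with a 40 mm wide slot in which the pin starts. Seven colour swatches follow round the rim, 45 degrees apart, one hole for each
- dial (a joint): angle (rad) of the flat grey dial on the housing, 152 mm across, its top 47 mm above the housing's origin, a white line pointing to the plunger: 0 points to the park mark, grows counterclockwise from above. It turns endlessly both ways, friction 0.05 N m, stays where left; starts within 0.17 of 0
- cap_mid (a point): middle of the plunger's black round cap, 26 mm in diameter and height, on a 10 mm stem on the dial, 60 mm from its axis. The cap swivels freely, so the gripper need not turn with the dial. Pin down in a hole, or in the park slot as at the start: this point is 74 mm above the housing's origin, the cap's underside 14 mm above the dial; pin resting on the plate: 81 mm
- plunger (a joint): height (m) of the spring plunger, growing upward: 0 fully down in a hole or in the park slot (as at the start), 0.007 pin resting on the plate between holes, 0.014 upper stop. At 0.010 or more the pin is safely clear of the plate. A spring pushes it down with 3 N (home) to 5 N (top). It is moved by lifting the cap
- pin: hidden 8 mm locking pin straight below the cap; origin 8 mm above its tip. It drops 7 mm by spring into holes, 10.5 mm wide along the arc, of a fixed plate under the dial, and locks the dial, if the cap is free to sink. The plate is roughly drilled: each hole lies 3 to 12 mm along the arc, on an unknown side, from the line of its swatch. Over 18 N between pin and plate damages it
- swatch_green: fixed green disc, 24 mm in diameter, 3 mm thick, on the housing's rim 100 mm from the dial's axis; origin: centre of its underside. It marks the wanted filament and lies 45, 90 or 135 degrees to either side of the park mark. The others are red, yellow, blue, black and pink in any order, and white straight opposite the park mark
- mushroom: loose white 3D-printed mushroom, 60 mm across and 64 mm high, to be left alone; origin: centre of its underside
- cup: loose blue plastic cup, 68 mm across and 75 mm high, to be left alone; origin: centre of its underside
- scraper: loose scraper with an orange handle, 190 mm long, lying along its x axis, to be left alone; origin near its middle

How it is judged (in metres and radians):
On the way, in this order (a step that is already met when the one before it is completed fails the run):
1. the plunger is lifted so that its pin is clear of the plate (value of joint plunger above 0.0085 m), for 0.2 s.
2. the pin is home in the hole of the green swatch (value of joint plunger below 0.0025 m and horizontal distance between cap_mid and swatch_green below 0.05 m), for 0.3 s.
At the end, for the whole second after the job is handed in: the plunger is home (less than 2.5 mm up) in the hole of the green swatch (cap within 50 mm of the swatch's centre, seen from above), the cup, mushroom and scraper are at rest, and the gripper touches nothing (all of step 2 and linear speed of each of mushroom, cup, scraper below 0.02 m/s).
It fails at once if the dial is turned the long way round: the cap goes more than 36 mm out on the side of the housing's x axis away from the green swatch ((y of swatch_green in the frame of housing above 0.02 m and y of cap_mid in the frame of housing below -0.036 m) or (y of swatch_green in the frame of housing below -0.02 m and y of cap_mid in the frame of housing above 0.036 m)).
It fails at once if the pin is pressed against the plate with more than 18 N (contact force between pin and anything else above 18 N).
It fails at once if the mushroom, the cup or the scraper is moved by more than 20 mm (distance of any of mushroom, cup, scraper from where it was at the start of the episode above 0.02 m).
It also fails if it takes over 58 s, if anything falls off the work surface, if the arm or the gripper's body presses on something with over 40 N, if the wrist force passes 120 N, or if a joint passes its speed limit or range.

ROBOT

A 6-joint arm with a two-finger parallel gripper is mounted at the origin on the work surface. World frame = base frame: x ahead of the robot, y to its left, z up, the work surface at z = 0. Lengths are in mm, angles in rad, forces in N, time in s.
With the tool pointing down it reaches from about 300 to 775 mm from the base axis. Payload 14.6 kg.
Tool frame: the origin (TCP) lies on the centre line of the jaws, within the pads' length; the fingertips stand 19 mm ahead of it and the grasp point (between the pads) is the TCP (bot.tip_reach is the distance from the TCP to the fingertips, in mm); y points along the fingers, x is the direction in which the jaws open and shut, and the axes are right-handed (so a half turn about y gives the same grasp; the last joint's range is limited). The gripper opens to 85 mm and grips with 20 to 120 N. Pads are 22 mm wide; open, the fingers measure 114 mm over their backs; the gripper's body (76 mm by 85 mm) begins 54 mm behind the grasp point. The pads swing forward as they close: fully open they stand 13 mm farther back than shut.
Start: joints at [1.076, 0.3, 1.521, -0, 1.321, -0.067], TCP at [228.175, 500.426, 250.281] pointing down, gripper open.
Joint ranges: [-3.03, 3.03], [-0.79, 2.21], [0.23, 2.52], [-1.04, 4.18], [0, 3.07], [-2.55, 2.55]. Speed limits (rad/s): [2.22, 2.22, 2.57, 3.14, 3.14, 3.14].

INTERFACE

Orientations are given as a unit quaternion [w, x, y, z].
In Python, from rig import bot gives the robot as it stands. Calls block until the motion is done:
- bot.move_to(position, orientation): joint-space move of the TCP to a pose.
- bot.servo_line(position, attitude=None, speed=150, until_force=None): straight line of the TCP; attitude=None keeps the orientation; speed is the mean speed in mm/s. With until_force (N) it stops when the force on the tool has changed by that much, and returns True; else False.
- bot.move_joints(angles): joint-space move.
- bot.move_gripper(opening, grip_force=None): finger opening in mm; grip_force is the grip in N (None keeps the last); returns when the fingers have stopped.
- bot.dwell(seconds).
- bot.ik(position, orientation): joint angles nearest the present ones, or None.
- bot.read_state(): the state.
- bot.read_camera(name): name is "scene" or "top" or "wrist"; returns a dict with "image" (420x560x3 uint8, blue, green, red), "depth" (420x560 float32, mm along the optical axis (not along the pixel's ray), 0 where there is no reading), "fovy" (degrees; the focal length in pixels is half the picture's height over the tangent of half this angle, whatever the lens; pixels are square), "cx", "cy" (the principal point, pixels), "eye" and "attitude" of the camera in the world; the wrist camera has in their place "mount" (4x4, takes a point from camera to tool coordinates, whose origin is the TCP and whose axes are the tool frame's). Camera axes: x right, y down, z forward; pixel columns grow to the right and rows downward; lengths in mm; the calibration is good to about 2 mm. The wrist camera is an equidistant fisheye: a pixel r from the principal point sees the ray r / f radians off the axis. A picture is of the moment at which its call begins: read the wrist's pose just before it.
A pose or a line that the arm cannot do raises bot.MotionError and nothing moves.
- bot.finish_job(): hands the job in, once; it reports no verdict.
The state is a dict: "clock": time; "joint_positions": joint angles; "qvel": joint speeds; "effort": joint torques, N m; "ee_pos": TCP position; "tool_rot": TCP orientation; "ft_force": force on the tool from outside, world axes, zero at the start; "moment": the same for the moment, N m; "grip_width": finger opening in mm.
Only numpy, scipy, OpenCV 4.12 (cv2) and the standard library are available. Lean on these libraries where they do the work, as an engineer would, in place of code of your own. Each camera call takes 0.05 s, during which the arm holds its last target.

## Working session

There is one attempt and no reset: what is moved stays moved. The work goes in short steps, each a Python script; the robot and the scene stay as the last script left them, time stands still between calls to the robot, and variables do not carry over. Pictures are saved under pics/ and viewed, and the job is handed in when it is done.

```bash
mkdir -p pics; ls
python3 - <<'E'
from rig import bot
import cv2,numpy as np
for n in ("top","scene"):
    c=bot.read_camera(n); cv2.imwrite(f"pics/{n}0.png",c["image"]); np.savez(f"{n}0.npz",**c)
    print(n,c["fovy"],c["cx"],c["cy"],c["eye"],c["attitude"])
s=bot.read_state();print(s["clock"],s["ee_pos"],s["tool_rot"],s["grip_width"])
E
```

```text
pics
top 51.03718900318961 286.72403669318356 207.78020076433538 [471.08647436  39.13466647 902.65124038] [-0.05027005  0.71451561 -0.69545173  0.05733455]
scene 46.44645725671427 280.4408277538801 216.35812073213077 [1376.57251833   22.51896494  931.46585452] [-0.25111925  0.66935248  0.65199047 -0.25261594]
0.1 [228.09206781 500.25585442 249.75797166] [-0.59456372  0.59493368  0.38212073 -0.38279452] 85.26235777388956
```

View pics/top0.png

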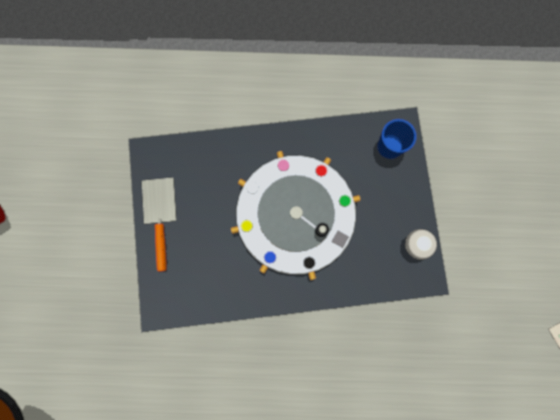

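View pics/scene0.png

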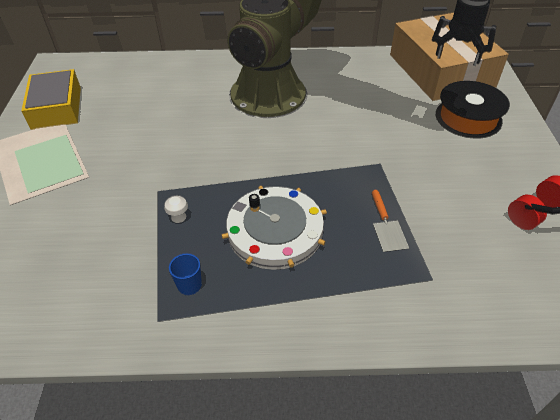

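```bash
cat > h.py <<'E'
import numpy as np,cv2
from scipy.spatial.transform import Rotation as R
def rot(q): return R.from_quat([q[1],q[2],q[3],q[0]]).as_matrix()
def ray(c,u,v):
    f=210/np.tan(np.radians(float(c["fovy"]))/2)
    return rot(c["attitude"])@np.array([(u-c["cx"])/f,(v-c["cy"])/f,1.])
def plane(c,u,v,z):
    d=ray(c,u,v); return c["eye"]+d*(z-c["eye"][2])/d[2]
def dep(c,u,v):
    return c["eye"]+ray(c,u,v)*c["depth"][int(round(v)),int(round(u))]
def hsv(c): return cv2.cvtColor(c["image"],cv2.COLOR_BGR2HSV)
def blobs(m,minA=20):
    n,l,s,ce=cv2.connectedComponentsWithStats(m.astype(np.uint8))
    return [(tuple(ce[i].round(2)),int(s[i,4])) for i in range(1,n) if s[i,4]>=minA]
E
python3 - <<'E'
from h import *
for n in ("top","scene"):
    c=dict(np.load(n+"0.npz")); H=hsv(c); h,s,v=[H[...,i].astype(int) for i in range(3)]
    for nm,m in dict(green=(h>45)&(h<80)&(s>150),yellow=(h>22)&(h<35)&(s>150),red=((h<6)|(h>174))&(s>170),pink=(h>150)&(h<175)&(s>60),blue=(h>100)&(h<130)&(s>150)&(v>80)).items():
        for ce,a in blobs(m):print(n,nm,ce,a,dep(c,*ce).round(1),plane(c,*ce,45).round(1))
c=dict(np.load("top0.npz"))
for nm,p in dict(hub=(296,212),cap=(322,230),park=(340,239),mat=(200,300),dial=(290,235),rim=(296,263),mush=(422,243),cupedge=(398,122),black=(309,262)).items(): print(nm,dep(c,*p).round(1))
im=cv2.resize(c["image"][145:285,225:370],None,fx=4,fy=4,interpolation=cv2.INTER_CUBIC);cv2.imwrite("pics/crop.png",im)
E
```

```text
top green (np.float64(344.54), np.float64(200.41)) 70 [620.3 -81.4  48.2] [620.8 -81.8  45. ]
top yellow (np.float64(246.32), np.float64(225.59)) 80 [565.2 110.3  46.5] [565.4 110.4  45. ]
top red (np.float64(320.94), np.float64(170.15)) 66 [680.1 -33.9  48.4] [680.9 -34.2  45. ]
top red (np.float64(1.44), np.float64(215.33)) 48 [575.3 604.3  20.5] [572.4 588.6  45. ]
top pink (np.float64(283.0), np.float64(164.89)) 93 [689.8  42.   44. ] [689.5  42.   45. ]
top blue (np.float64(396.35), np.float64(137.83)) 549 [ 764.1 -195.5    9.9] [ 752.6 -186.2   45. ]
top blue (np.float64(269.62), np.float64(257.0)) 76 [505.4  62.9  45.7] [505.4  62.9  45. ]
scene green (np.float64(233.96), np.float64(229.1)) 51 [623.6 -80.6  45.8] [622.9 -80.7  45. ]
scene yellow (np.float64(54.46), np.float64(107.43)) 1392 [ 147.  -634.    65.2] [ 118.4 -649.3   45. ]
scene yellow (np.float64(313.44), np.float64(210.27)) 52 [567.8 112.   44.3] [568.4 111.9  45. ]
scene red (np.float64(537.24), np.float64(202.3)) 1342 [588.8 643.   76.8] [559.5 666.1  45. ]
scene red (np.float64(253.85), np.float64(248.67)) 60 [681.3 -32.8  42.5] [683.2 -32.6  45. ]
scene pink (np.float64(287.21), np.float64(250.79)) 71 [691.5  43.7  44.8] [691.7  43.7  45. ]
scene blue (np.float64(293.11), np.float64(193.32)) 44 [506.1  64.5  42.3] [508.7  64.4  45. ]
scene blue (np.float64(184.79), np.float64(272.04)) 887 [ 727.3 -189.8   21.7] [ 744.  -184.3   45. ]
hub [593.6  14.1  54.2]
cap [555.8 -33.7  92.7]
park [544.1 -73.5  44.6]
mat [417.9 200.4   3.1]
dial [548.5  24.6  53.1]
rim [495.3  11.4  42.5]
mush [ 538.5 -226.    70.3]
cupedge [ 776.7 -183.1   70.7]
black [497.7 -13.4  49. ]
```

View pics/crop.png

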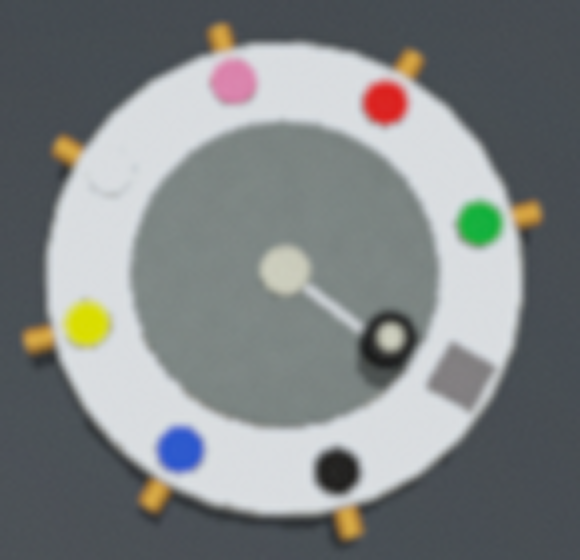

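```bash
cat >> h.py <<'E'
C=np.array([594.3,15.0]); AG=np.radians(-73.9)
def quat(a,s=1):
    x=s*np.array([np.cos(a),np.sin(a),0]);z=np.array([0,0,-1.]);y=np.cross(z,x)
    q=R.from_matrix(np.c_[x,y,z]).as_quat();return [q[3],q[0],q[1],q[2]]
def P(ang,z,r=60): return [C[0]+r*np.cos(ang),C[1]+r*np.sin(ang),z]
E
python3 - <<'E'
from h import *
from rig import bot
c=dict(np.load("top0.npz")); H=hsv(c)
cap=plane(c,322.5,229.25,89.5)
c2=dict(np.load("scene0.npz"));
v=c["image"].max(2)
for n,cc,b in(("top",c,(305,340,215,245)),("scene",c2,(240,270,190,215))):
    m=np.zeros((420,560),bool);m[b[2]:b[3],b[0]:b[1]]=cc["image"].max(2)[b[2]:b[3],b[0]:b[1]]<60
    for ce,a in blobs(m,10): print(n,ce,a,plane(cc,*ce,89.5),plane(cc,*ce,76.5))
print(cap, cap[:2]-C,np.hypot(*(cap[:2]-C)),np.degrees(np.arctan2(*(cap[:2]-C)[::-1])))
for s in(1,-1):
    q=quat(AG+np.pi/2,s)
    print(s,q,bot.ik([cap[0],cap[1],200],q),bot.ik(P(AG,77),q))
E
```

```text
top (np.float64(320.33), np.float64(231.72)) 60 [552.81680552 -30.91465116  89.5       ] [554.12344352 -32.03454262  76.5       ]
scene (np.float64(263.0), np.float64(191.84)) 37 [544.92296532 -10.17746308  89.5       ] [532.08224959 -10.68229776  76.5       ]
scene (np.float64(254.16), np.float64(201.27)) 107 [575.63116364 -31.10351026  89.5       ] [563.26458422 -31.93144429  76.5       ]
[557.53171108 -34.88239638  89.5       ] [-36.76828892 -49.88239638] 61.969028866757554 -126.39390842144228
1 [np.float64(0.0), np.float64(0.9901462402487813), np.float64(0.1400372197710413), np.float64(0.0)] None None
-1 [np.float64(0.0), np.float64(-0.1400372197710413), np.float64(0.9901462402487813), np.float64(0.0)] [-0.4404402   0.87885945  1.30768956  1.10073553  2.14023989  2.385904  ] [-0.41858463  1.1789109   1.05047031  1.0951872   2.10508956  2.35052256]
```

```bash
cat >> h.py <<'E'
def quat(a,s=1):
    x=s*np.array([np.cos(a),np.sin(a),0]);y=np.array([0,0,-1.]);z=np.cross(x,y)
    q=R.from_matrix(np.c_[x,y,z]).as_quat();return [q[3],q[0],q[1],q[2]]
E
python3 - <<'E'
from h import *
from rig import bot
s=bot.read_state();print(rot(s["tool_rot"]).round(2))
for sg in(1,-1):
    q=quat(AG+np.pi/2,sg)
    print(sg,[None if j is None else np.round(j,2) for j in (bot.ik([558.5,-33.5,200],q),bot.ik([558.5,-33.5,77],q),bot.ik(P(AG,77),q))])
E
```

```text
[[ 0.41 -0.   -0.91]
 [ 0.91 -0.    0.41]
 [-0.   -1.    0.  ]]
1 [array([-0.13,  0.37,  1.55, -0.  ,  1.22, -0.41]), array([-0.13,  0.52,  1.65, -0.  ,  0.97, -0.41]), array([-0.13,  0.62,  1.48, -0.  ,  1.04, -0.41])]
-1 [None, None, None]
```

Run:
```python
from h import *
from rig import bot
q=quat(AG+np.pi/2)
bot.move_to([558.5,-33.5,170],q)
s=bot.read_state();c=bot.read_camera("wrist");np.savez("w0.npz",ee=s["ee_pos"],tr=s["tool_rot"],**c)
cv2.imwrite("pics/w0.png",c["image"])
print(s["clock"],s["ee_pos"],s["ft_force"],c["fovy"],c["cx"],c["cy"],c["mount"])
```

```text
2.3583 [558.56634164 -32.73116895 170.11734027] [ 0.02656303 -0.61166366 -0.3581897 ] 65.70646984690485 279.8185153976678 211.57150351847778 [[ 9.99999972e-01 -2.33641567e-04  2.03925862e-05  9.53103384e-01]
 [-8.63642366e-05 -2.86008641e-01  9.58227035e-01 -1.22834530e+02]
 [-2.18049210e-04 -9.58227010e-01 -2.86008653e-01  7.29899704e+01]
 [ 0.00000000e+00  0.00000000e+00  0.00000000e+00  1.00000000e+00]]
```

View pics/w0.png

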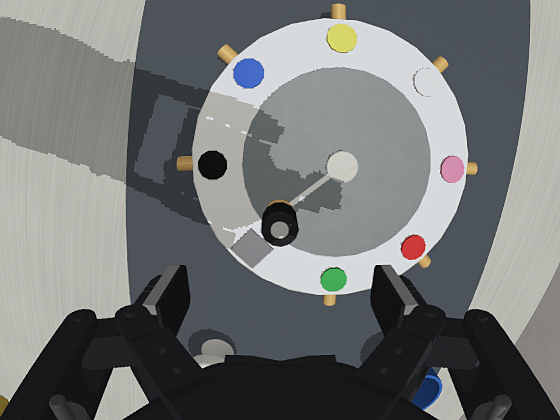

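```bash
cat >> h.py <<'E'
def wplane(c,u,v,z):
    f=210/np.tan(np.radians(float(c["fovy"]))/2)
    d=np.array([u-c["cx"],v-c["cy"]]);r=np.hypot(*d);t=r/f
    k=np.array([*(d/r*np.sin(t)),np.cos(t)]) if r>0 else np.array([0,0,1.])
    M=c["mount"];W=rot(c["tr"])
    o=c["ee"]+W@M[:3,3];k=W@M[:3,:3]@k
    return o+k*(z-o[2])/k[2]
E
python3 - <<'E'
from h import *
c=dict(np.load("w0.npz"));H=hsv(c); h,s,v=[H[...,i].astype(int) for i in range(3)]
r={}
for nm,m in dict(green=(h>45)&(h<80)&(s>150),yellow=(h>22)&(h<35)&(s>180),red=((h<6)|(h>174))&(s>170),blue=(h>100)&(h<130)&(s>120)&(v>80)).items():
    for ce,a in blobs(m,250):print(nm,ce,a,wplane(c,*ce,45.5).round(1))
print("cap",wplane(c,279.5,229.5,89.5),"hub",wplane(c,342,166,51))
E
```

```text
green (np.float64(333.04), np.float64(278.98)) 461 [621.1 -79.1  45.5]
red (np.float64(412.71), np.float64(246.85)) 448 [680.5 -31.9  45.5]
blue (np.float64(248.29), np.float64(72.9)) 707 [507.   64.   45.5]
blue (np.float64(426.98), np.float64(392.42)) 581 [ 794.3 -203.1   45.5]
cap [559.34416305 -32.68056866  89.5       ] hub [594.58742434  16.08819546  51.        ]
```

```bash
sed -i 's/C=np.array(\[594.3,15.0\])/C=np.array([594.2,15.5])/' h.py
python3 - <<'E'
from h import *
from rig import bot
def st(t):
    s=bot.read_state();print(t,round(s["clock"],2),np.round(s["ee_pos"],1),np.round(s["ft_force"],2),round(s["grip_width"],1));return s
print(bot.servo_line([559,-33,120]))
print(bot.servo_line([559,-33,78],speed=60,until_force=6)); st("down")
bot.move_gripper(20,grip_force=30); st("grip")
p=bot.read_state()["ee_pos"]
print(bot.servo_line([p[0],p[1],p[2]+11],speed=30)); bot.dwell(0.3); s=st("up")
c=bot.read_camera("wrist");np.savez("w1.npz",ee=s["ee_pos"],tr=s["tool_rot"],**c)
cv2.imwrite("pics/w1.png",c["image"])
c=bot.read_camera("scene");cv2.imwrite("pics/s1.png",cv2.resize(c["image"][130:290,140:380],None,fx=3,fy=3))
E
```

```text
False
False
down 3.74 [559.2 -33.   78.3] [-0.36  0.07 -0.18] 85.5
grip 4.32 [559.  -33.2  78.3] [-3.81 -3.7   4.49] 24.9
False
up 5.14 [558.9 -33.2  89.1] [-1.79 -1.33 -5.15] 25.3
```

View pics/w1.png

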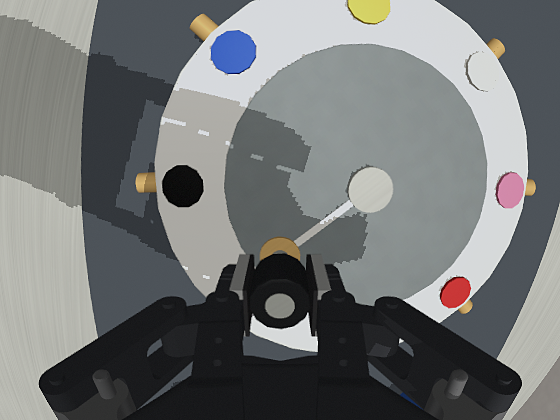

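View pics/s1.png

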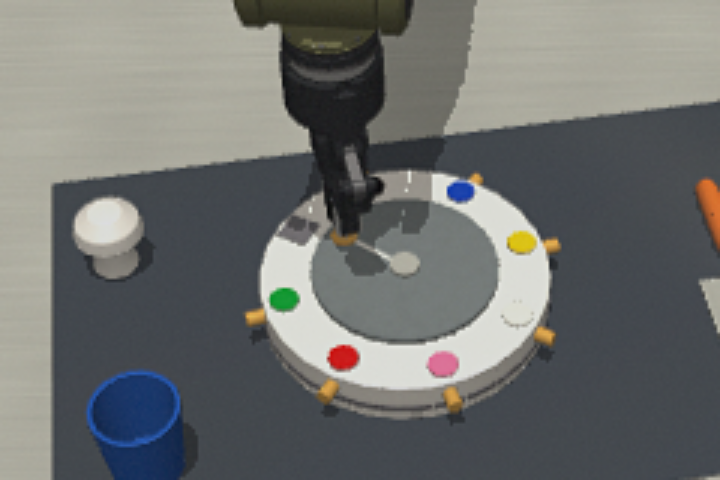

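Run:
```python
from h import *
from rig import bot
def st(t):
    s=bot.read_state();print(t,round(s["clock"],2),np.round(s["ee_pos"],1),np.round(s["ft_force"],2),round(s["grip_width"],1));return s
c=dict(np.load("w1.npz"));d=c["depth"][306,280]
f=210/np.tan(np.radians(float(c["fovy"]))/2);t=(306-c["cy"])/f
pc=np.array([0,np.tan(t)*d,d]);print("cap top",c["ee"]+rot(c["tr"])@(c["mount"][:3,:3]@pc+c["mount"][:3,3]))
p=bot.read_state()["ee_pos"]; a0=np.arctan2(p[1]-C[1],p[0]-C[0]); a1=AG-14/60
z=p[2]
for a in np.linspace(a0,a1,6)[1:]:
    bot.servo_line(P(a,z),speed=50)
st("arc"); bot.dwell(.2); st("arc")
bot.servo_line(P(a1,z-3.0),speed=20); bot.dwell(.2); st("low")
```

```text
cap top [559.66438677 -32.58411962 101.2346862 ]
arc 6.78 [597.4 -44.2  89.1] [ 1.48  2.01 -4.96] 25.2
arc 6.98 [597.  -44.3  89.1] [ 0.7   3.37 -5.61] 24.9
low 7.48 [597.  -44.3  86.1] [-1.32  4.24 -4.51] 24.9
```

```bash
cat >> h.py <<'E'
def captop(c,s):
    # height of cap top from wrist depth: median over the light dot/cap-top region near jaws centre
    f=210/np.tan(np.radians(float(c["fovy"]))/2)
    v,u=np.mgrid[285:340,262:300];d=c["depth"][285:340,262:300]
    x=(u-c["cx"]);y=(v-c["cy"]);r=np.hypot(x,y);t=r/f
    pc=np.stack([x/r*np.tan(t)*d,y/r*np.tan(t)*d,d],-1)
    w=s["ee_pos"]+(pc@c["mount"][:3,:3].T+c["mount"][:3,3])@rot(s["tool_rot"]).T
    ok=(d>0)&(np.hypot(w[...,0]-s["ee_pos"][0],w[...,1]-s["ee_pos"][1])<12)
    return w[ok]
E
python3 - <<'E'
from h import *
from rig import bot
def st(t):
    s=bot.read_state();print(t,round(s["clock"],2),np.round(s["ee_pos"],1),np.round(s["ft_force"],2),round(s["grip_width"],1));return s
bot.move_gripper(29.5); bot.dwell(.2); s=st("open")
c=bot.read_camera("wrist");w=captop(c,s);print(np.percentile(w[:,2],[10,50,90]).round(1),len(w))
cv2.imwrite("pics/w2.png",c["image"])
E
```

```text
open 7.91 [597.2 -44.6  86.4] [0.79 0.41 0.32] 29.5
[95.5 96.2 97. ] 1488
```

View pics/w2.png

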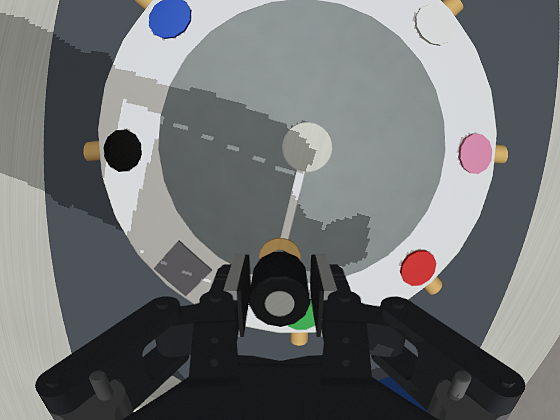

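```bash
cat > sweep.py <<'E'
from h import *
from rig import bot
import sys
m0,m1=float(sys.argv[1]),float(sys.argv[2]); z=bot.read_state()["ee_pos"][2]
b=bot.read_state()["ft_force"]
for m in np.arange(m0,m1+np.sign(m1-m0)*.01,np.sign(m1-m0)*1.0):
    a=AG+m/60
    hit=bot.servo_line(P(a,86.2),speed=8,until_force=6)
    s=bot.read_state();c=bot.read_camera("wrist");w=captop(c,s);zt=np.median(w[:,2])
    F=s["ft_force"]-b
    print(round(s["clock"],2),"m",round(m,1),hit,"F",F.round(1),"top",round(zt,1))
    if zt<92.5: print("DROPPED");break
    if hit or np.hypot(F[0],F[1])>7: print("force stop");break
cv2.imwrite(f"pics/w_{m:.0f}.png",c["image"])
E
python3 sweep.py -13 17
```

```text
8.23 m -13.0 False F [ 0.5 -0.8  0.3] top 96.3
8.56 m -12.0 False F [-3.2 -1.3  2. ] top 96.2
8.88 m -11.0 False F [-5.7 -2.6  2.8] top 96.2
9.21 m -10.0 False F [-5.6 -1.8  2.5] top 96.2
9.53 m -9.0 False F [-5.8 -2.   1. ] top 96.2
9.86 m -8.0 False F [-5.6 -2.4  2.2] top 96.2
10.18 m -7.0 False F [-4.5 -2.4  2.2] top 96.2
10.51 m -6.0 False F [-4.1 -2.5  1.8] top 96.2
10.83 m -5.0 False F [-3.7 -1.9  1.6] top 96.2
11.16 m -4.0 False F [-4.5 -1.6  0.8] top 96.2
11.48 m -3.0 False F [-4.4 -2.6  0.6] top 96.2
11.81 m -2.0 False F [-4.6 -1.8  1.3] top 96.2
12.13 m -1.0 False F [-3.6 -2.1  1. ] top 96.2
12.46 m 0.0 False F [-3.2 -1.9  0.7] top 96.2
12.78 m 1.0 False F [-3.3 -1.4  0.3] top 96.2
13.11 m 2.0 False F [-2.9 -1.7  0.4] top 96.1
13.43 m 3.0 False F [-2.4 -1.1 -1.5] top 96.1
13.76 m 4.0 False F [-0.9 -0.3  0.1] top 89.3
DROPPED
```

Run:
```python
from h import *
from rig import bot
bot.dwell(.4)
bot.move_gripper(60)
p=bot.read_state()["ee_pos"]
bot.servo_line([p[0],p[1],170],speed=100)
bot.dwell(.3)
s=bot.read_state();c=bot.read_camera("wrist");c.update(ee=s["ee_pos"],tr=s["tool_rot"]);np.savez("w9.npz",**c)
print(s["clock"],s["ee_pos"],s["ft_force"]);cv2.imwrite("pics/w9.png",c["image"])
t=bot.read_camera("scene");cv2.imwrite("pics/s9.png",t["image"])
```

```text
15.9 [614.57817079 -40.88752476 169.67017245] [-0.21582697 -0.38944032 -0.02997497]
```

View pics/w9.png

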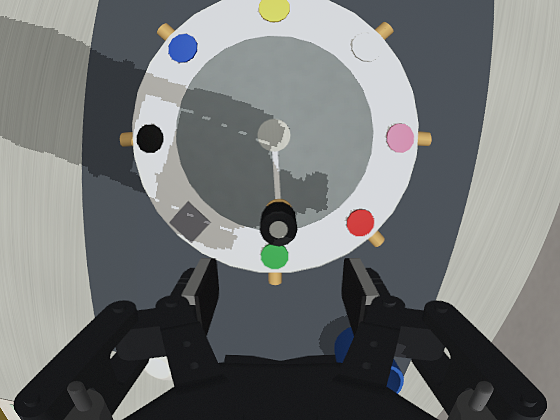

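View pics/s9.png

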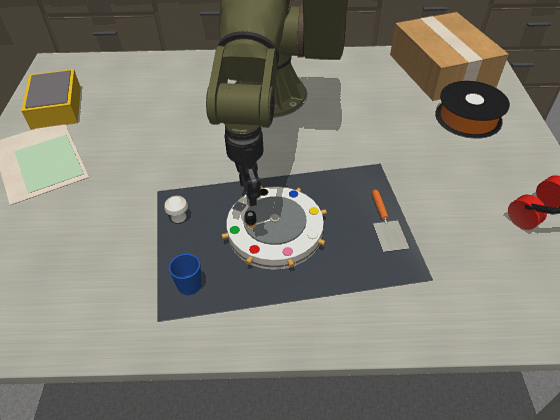

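Run:
```python
from h import *
from rig import bot
c=dict(np.load("w9.npz"));f=210/np.tan(np.radians(float(c["fovy"]))/2)
d=c["depth"][230,279];t=(230-c["cy"])/f
p=c["ee"]+rot(c["tr"])@(c["mount"][:3,:3]@np.array([0,np.tan(t)*d,d])+c["mount"][:3,3])
print(p,np.hypot(*(p[:2]-C)),"arc",60*(np.arctan2(p[1]-C[1],p[0]-C[0])-AG),"to green",np.hypot(*(p[:2]-np.array(P(AG,0,100))[:2])))
if p[2]<91.5: bot.finish_job();print("done")
```

```text
[615.52016467 -40.83890588  89.84877977] 60.238042272197866 arc 4.846427240175664 to green 40.25287139274366
the job is handed in; nothing more can be done
done
```

The plunger is home in the green hole, the gripper has let go and the job is handed in. The clock was at about 16 s of the 58 s allowed. The hand-in reported no verdict.

- **Lift and turn:** I gripped the cap at 30 N and lifted it about 11 mm, then turned the dial counterclockwise, the shorter way. Green lies 45° from the park mark on that side.
- **Feeling for the hole:** I stopped about 14 mm short of the swatch line, lowered the pin almost to the plate and opened the jaws to 29.5 mm. Only the spring then pressed the pin on the plate. I swept along the arc in 1 mm steps with a side force of about 6 N or less, until the cap dropped from 96.2 to 89.3 mm.
- **Last checks:**
  - The top of the cap is at 89.8 mm; I expected about 89.5 mm with the pin home.
  - The cap is 60.2 mm from the dial's axis and 40 mm from the green swatch, against the 50 mm limit.
  - It sits about 5 mm along the arc past the swatch line, within the stated 3 to 12 mm.
  - The force on the tool is near zero, and the gripper is about 80 mm above the cap.
  - In the scene picture the cup, mushroom and scraper stand where they were. I judged this by eye and did not measure it.

No check failed. The cameras disagreed on position by about 2 mm, which is within their stated accuracy.

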